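# Sweep the scraps off the chopping board into the hanging bin

### The arm

A 7-joint arm with a two-finger parallel gripper is mounted at the origin on a cart in front of the work surface, level with it; the furniture and walls round the work are solid. World frame = base frame: x ahead of the robot, y to its left, z up, the work surface at z = 0. Lengths are in m, angles in rad, forces in N, time in s.
With the tool pointing down it reaches from about 0.4 to 0.85 m from the base axis. Payload 10.4 kg.
Tool frame: the origin (TCP) lies on the centre line of the jaws, within the pads' length; the fingertips stand r.finger_overhang ahead of it and the grasp point (between the pads) lies 5 mm behind it (r.finger_overhang is the distance from the TCP to the fingertips, in m); z points along the fingers, y is the line along which they close (so a half turn about z gives the same grasp; the last joint's range is limited). The gripper opens to 87 mm and grips with 3 to 60 N. Pads are 19 mm wide; open, the fingers measure 117 mm over their backs; the gripper's body (75 mm by 190 mm) begins 51 mm behind the grasp point.
Start: joints at [1.207, 0.332, -0.065, 1.46, 0.022, 1.35, -0.088], TCP at [0.209, -0.589, 0.237] pointing down, gripper open.
Joint ranges: [-2.6, 2.6], [-0.5, 2.12], [-1.47, 1.34], [0.16, 2.42], [-1.27, 4.41], [0.06, 2.06], [-2.6, 2.6]. Speed limits (rad/s): [2.22, 2.22, 2.79, 2.79, 3.14, 3.14, 3.14].

### API

Orientations are given as a unit quaternion [x, y, z, w].
In Python, from bench import read_state, viewer, r gives the robot as it stands.
- The arm moves only by the tool carry_out, never from a script. Its argument "moves" is a list of rows, each a list of 6 numbers: the shift along the tool's x, y, z in units of 40 mm (1.0 is 40 mm), then the turn, a rotation vector about the tool's x, y, z in units of 8 degrees (1.0 is 8 degrees). A call has 1 to 20 rows; each row shifts and turns the commanded pose from where the row before left it, along the tool's axes as they then stand; what a row does not reach is not made up. A row lasts 1/8 s, in which the tool goes at most 62.5 mm and 10.7 degrees, less where a joint would pass 70% of its speed; a pose out of reach is approached as far as the arm can. A call is refused whole if a number of a shift passes 1 or a number of a turn 1, either way. A call with a gripper value outside its range is refused whole. "fingers" is the finger opening in mm, from 0 to 87, set as the call begins (left out, the last holds). The fingers move at their own pace and stop on an object; "force" is the grip in N (left out, the last holds). Time passes only in rows, so rows that do not move let the fingers close. It gives the time, the measured TCP pose, the force, the opening and the grip force at its end, in the units of the state.
- read_state(): the state, without advancing time (a new reading comes with each control period).
- viewer.camera(name): name is "side" or "top"; returns a dict with "pixels" (480x640x3 uint8, red, green, blue), "range_z" (480x640 float32, m along the optical axis (not along the pixel's ray), 0 where there is no reading), "fx", "fy", "cx", "cy" (pixels), "xyz" and "orientation" of the camera in the world. Camera axes: x right, y down, z forward; pixel columns grow to the right and rows downward; lengths in m; the calibration is good to about 2 mm. A picture is of the moment at which its call begins.
- r.close_job(): hands the job in; it is judged then, once.
The state is a dict: "time": time; "joint_positions": joint angles; "joint_vel": joint speeds; "joint_torque": joint torques, N m; "ee_pos": TCP position; "eef_rot": TCP orientation; "ft_force": force on the tool from outside, world axes, zero at the start; "torque": the same for the moment, N m; "width": finger opening in m; "grip_force": force on a finger pad.
Only numpy, scipy, OpenCV 4.12 (cv2) and the standard library are available. Lean on these libraries where they do the work, as an engineer would, in place of code of your own. Each camera call takes 0.05 s, during which the arm holds its last target. There are 200 camera calls.

### The job

Draw the bench scraper up out of its slanted stand and, with its blade rather than the fingers, sweep the three kitchen scraps (bare corn cob, stalk and squeezed lemon half) off the chopping board into the white bin that hangs at the end of the worktop, under the board's edge. Then slide the scraper all the way back down into its stand and let go of it; leave the board and the other things where they are.

Things in the scene. Friction and masses are not known exactly. Their poses are not given: they have to be found in the camera images.
- scraper: Bench scraper, 0.3 kg: steel blade 150 mm wide (its y), 3 mm thick (its x), 95 mm long, under a dark wooden handle 150 mm wide, 22 mm thick (x), 30 mm high; 125 mm in all. Origin at the middle of the blade's lower edge, z up the blade to the handle; both faces are alike. Starts in the stand, blade down, handle leaning to the right, and some toward the robot
- scraper_grip (a point): middle of the scraper's handle, 110 mm above the blade's lower edge along the scraper's z; grip here across the 22 mm thickness
- scraper_edge (a point): middle of the blade's lower edge (the scraper's origin)
- stand: Wooden block, fixed, 188 mm wide (y), 96 mm high, origin under its middle on the worktop. Its slot runs across the width and leans 30 degrees from vertical, the upper end toward the stand's -x (to the right). Slot: 60 mm deep along the slope, 164 mm wide, 16 mm open at the mouth, 6 mm at the bottom. The blade lies on the -x face. Home, 35 mm of blade show between block and handle
- stand_seat (a point): bottom of the slot at the foot of its -x face, 32 mm in +x of the stand's origin and 26 mm above the worktop; with the scraper home its blade edge rests here
- stand_mouth (a point): upper end of the slot's -x face, 60 mm up the slope from stand_seat; the 16 mm opening extends from here in +x
- board: Wooden chopping board, loose, 240 mm (x) by 320 mm (y), its top 22 mm above the worktop, on four rubber feet; its -y end reaches past the end of the worktop and over the bin. Origin under its middle at worktop height. A 26 mm hanging hole goes through the corner at +x, +y
- board_edge (a point): middle of the board's end over the bin, on its top surface, 160 mm in the board's -y from its origin
- bin: Open white food-waste bin, fixed, hung by two steel hooks on the right-hand end of the worktop: 200 mm (x) by 180 mm (y) outside, walls 4 mm, 146 mm high. Its rim is 6 mm below the worktop's surface and 12 mm below the underside of the board. Origin under its middle (its underside, 152 mm below the worktop)
- bin_mouth (a point): middle of the bin's mouth, at rim height
- corn_cob: Bare straw-coloured corn cob, 124 mm long along its x, 31 mm thick with eight flats, so it does not roll freely; on the board. Origin on its underside below the middle
- cob_mid (a point): middle of the corn cob, on its axis
- stalk: Thick pale-green broccoli stalk, 94 mm long along its x, 34 mm thick, with three cut branch stubs that reach 37 mm to its sides and 48 mm high; on the board. Origin on its underside below the middle
- stalk_mid (a point): middle of the stalk, on its axis
- lemon_half: Squeezed lemon half lying cut face down on the board: dome 60 mm across, 38 mm high. Origin in the middle of the cut face
- half_mid (a point): point inside the lemon half, 15 mm above its cut face
- whole_lemon: Whole lemon, 72 mm long, on the worktop: not a scrap, leave it alone. Origin on its underside
- salt: Salt shaker, 44 mm across, 90 mm high, on the worktop: leave it alone. Origin on its underside
- mug: Blue mug, 80 mm across, 94 mm high, on the worktop: leave it alone. Origin on its underside
Things that resemble listed ones, but are neither listed nor needed, are in the scene too. There is more than one size of the lemon_half; the job needs the larger.

How it is judged:
On the way, in this order (a step that is already met when the one before it is completed fails the run):
1. the scraper is drawn clear of its stand, held in the fingers, with all three scraps still on the board (distance between scraper_edge and stand_seat above 0.07 m and contact force between the fingers and scraper above 1 N and height (world z) of each of cob_mid, stalk_mid, half_mid above 0.02 m), for 0.1 s.
2. all three scraps are in the bin while the scraper is still in the fingers (x of cob_mid in the frame of bin between -0.097 and 0.097 m and y of cob_mid in the frame of bin between -0.087 and 0.087 m and z of cob_mid in the frame of bin between 0 and 0.135 m and x of stalk_mid in the frame of bin between -0.097 and 0.097 m and y of stalk_mid in the frame of bin between -0.087 and 0.087 m and z of stalk_mid in the frame of bin between 0 and 0.135 m and x of half_mid in the frame of bin between -0.097 and 0.097 m and y of half_mid in the frame of bin between -0.087 and 0.087 m and z of half_mid in the frame of bin between 0 and 0.135 m and contact force between the fingers and scraper above 1 N), for 0.2 s.
At the end, for the whole second after the job is handed in: All three scraps lie at rest inside the bin, their middles at least 11 mm below its rim; the scraper is at rest in the stand's slot, blade down, its edge within about 12 mm of the slot's bottom and 15 mm of the middle of its width, leaning 19 to 41 degrees from vertical (x of cob_mid in the frame of bin between -0.097 and 0.097 m and y of cob_mid in the frame of bin between -0.087 and 0.087 m and z of cob_mid in the frame of bin between 0 and 0.135 m and x of stalk_mid in the frame of bin between -0.097 and 0.097 m and y of stalk_mid in the frame of bin between -0.087 and 0.087 m and z of stalk_mid in the frame of bin between 0 and 0.135 m and x of half_mid in the frame of bin between -0.097 and 0.097 m and y of half_mid in the frame of bin between -0.087 and 0.087 m and z of half_mid in the frame of bin between 0 and 0.135 m and x of scraper_edge in the frame of stand between 0.02 and 0.048 m and y of scraper_edge in the frame of stand between -0.015 and 0.015 m and z of scraper_edge in the frame of stand between 0.014 and 0.038 m and angle between scraper's own z axis and vertical between 0.33 and 0.72 rad and linear speed of each of corn_cob, stalk, lemon_half, scraper below 0.02 m/s); the robot touches nothing.
It fails at once if the fingers touch a scrap (contact force between the fingers and corn_cob above 1 N or contact force between the fingers and stalk above 1 N or contact force between the fingers and lemon_half above 1 N).
It fails at once if the board is shifted by more than 30 mm (distance of board from where it was at the start of the episode above 0.03 m).
It fails at once if the whole lemon, the salt shaker or the mug is shifted by more than 30 mm (distance of any of whole_lemon, salt, mug from where it was at the start of the episode above 0.03 m).
It also fails if it takes over 62 s, if anything falls off the work surface, if the arm or the gripper's body presses on something with over 40 N, if the wrist force passes 120 N, or if a joint passes its speed limit or range.

## Working session

There is one attempt and no reset: what is moved stays moved. The work goes in short steps, Python scripts to look and compute and a tool call to move; the robot and the scene stay as the last step left them, time stands still between calls to the robot, and variables do not carry over. Pictures are saved under pics/ and viewed, at most 10 in all, crops included, and the job is handed in when it is done.

Besides the shell and the picture viewer there is one more tool, called by a JSON object that holds its "api" and its "payload". carry_out: Moves the arm, as the interface text tells. Its arguments: {"type":"object","properties":{"moves":{"type":"array","items":{"type":"array","items":{"type":"number"}}},"fingers":{"type":"number"},"force":{"type":"number"}},"required":["moves"]}

```bash
mkdir -p pics; ls
cat > h.py <<'E'
import numpy as np, cv2
from scipy.spatial.transform import Rotation as R
from bench import read_state, viewer, r
def cam(n):
    c=viewer.camera(n); 
    np.savez(f'{n}.npz',**{k:np.asarray(v) for k,v in c.items()}); return c
def cloud(c):
    v,u=np.mgrid[:480,:640]; z=c['range_z']
    P=np.stack([(u-c['cx'])/c['fx']*z,(v-c['cy'])/c['fy']*z,z],-1)
    return P@R.from_quat(c['orientation']).as_matrix().T+c['xyz']
E
python3 - <<'E'
from h import *
for n in('top','side'):
    c=cam(n); cv2.imwrite(f'pics/{n}0.png',c['pixels'][...,::-1]); print(n,c['xyz'],c['orientation'],c['fx'])
print(r.finger_overhang, read_state())
E
```

```text
pics
top [ 0.37586262 -0.13586133  1.08453062] [-0.66354076  0.74053522 -0.07688501  0.07355233] 477.7888128673593
side [ 0.67419039 -0.9874835   0.87372505] [ 0.92457364  0.01688465 -0.01455804 -0.38035058] 441.9188426250346
0.014 {'time': 0.1, 'joint_positions': array([ 1.207407  ,  0.33283423, -0.06469837,  1.46085355,  0.0215995 ,
        1.34991744, -0.08852861]), 'joint_vel': array([-2.36908183e-05, -2.12761583e-03,  1.00624287e-03, -9.88584764e-04,
       -3.49822618e-04,  6.17003998e-04, -5.65497313e-04]), 'joint_torque': array([ 1.57712591e-03, -6.24547291e+01,  2.47105944e-02, -3.90720785e+01,
       -6.14542002e-02,  3.66043788e-02,  1.10026244e-04]), 'ee_pos': array([ 0.20877883, -0.58874309,  0.23581934]), 'eef_rot': array([ 9.85518650e-01,  1.69565792e-01, -1.40982694e-04, -6.43314957e-04]), 'ft_force': array([-0.29180452, -0.76901015,  0.89846625]), 'torque': array([ 0.00959172, -0.00363671, -0.02630958]), 'grip_force': 0.0, 'width': 0.0871754997503726}
```

View pics/top0.png

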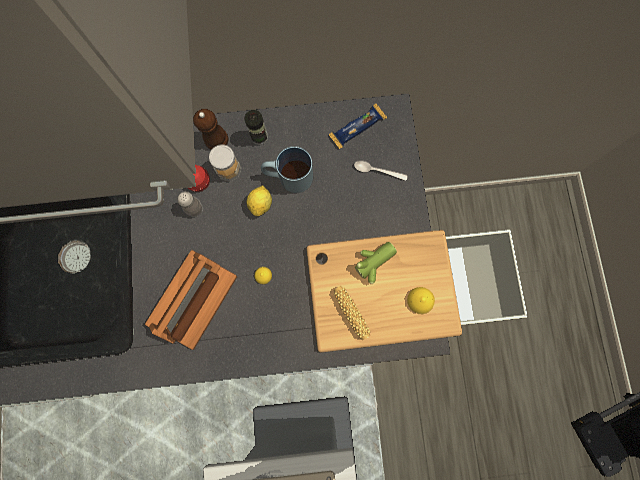

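View pics/side0.png

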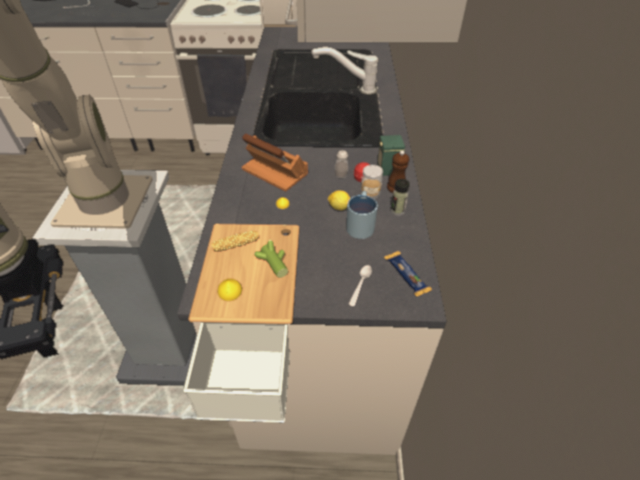

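The top view shows the scraper handle in its stand at (196,305), the board centred at (385,290) and the bin mouth at (487,277). The cob is at (350,313) and the stalk at (376,262).

Two things could be the lemon half: the dome at (420,300), and a smaller one at (263,275) on the bare worktop. The one at (420,300) is the larger and lies on the board, so it fits. The lemon at (259,200) is the whole one. The crop will confirm this.

```bash
cat >> h.py <<'E'
def load(n): 
    d=dict(np.load(n+'.npz')); return {k:(v if v.ndim else float(v)) for k,v in d.items()}
def ray(c,uv,z):
    uv=np.atleast_2d(uv).astype(float)
    d=np.c_[(uv[:,0]-c['cx'])/c['fx'],(uv[:,1]-c['cy'])/c['fy'],np.ones(len(uv))]@R.from_quat(c['orientation']).as_matrix().T
    return c['xyz']+d*((z-c['xyz'][2])/d[:,2])[:,None]
E
python3 - <<'E'
from h import *
np.set_printoptions(precision=4,suppress=True)
c=load('top'); P=cloud(c); hsv=cv2.cvtColor(c['pixels'],cv2.COLOR_RGB2HSV)
Z=P[...,2]
def box(n,u0,u1,v0,v1,z0,z1,extra=None):
    m=np.zeros(Z.shape,bool); m[v0:v1,u0:u1]=1; m&=(Z>z0)&(Z<z1)
    if extra is not None: m&=extra
    q=P[m]; rc=cv2.minAreaRect(q[:,:2].astype(np.float32)); print(n,len(q),'mean',q.mean(0),'zmax',np.percentile(q[:,2],98),'rect',rc); return q
print('table z',np.median(Z[230:240,270:290]))
b=box('board',295,475,222,360,.012,.030)
print(ray(c,[[307,246],[444,232],[461,334],[319,352]],.022))
box('cob',325,372,282,345,.028,.08); box('stalk',350,402,238,288,.028,.09); box('half',400,440,283,320,.028,.08)
box('small',252,275,262,288,.006,.08)
s=box('stand',140,240,245,352,.03,.098)
h=box('handle',140,240,245,352,.11,.2)
# handle long axis
w=np.linalg.svd(h-h.mean(0))[2]; print('handle axes',w,'extent',np.ptp((h-h.mean(0))@w.T,axis=0), 'z',h[:,2].min(),h[:,2].max())
box('salt',178,203,190,218,.02,.12);box('mug',262,315,145,195,.02,.12);
print('bin rim corners',ray(c,[[447,237],[510,231],[526,317],[463,324]],-.006))
a=c['pixels'][...,::-1]
A=cv2.resize(a[220:360,300:480],None,fx=3,fy=3,interpolation=2); B=cv2.resize(a[240:352,140:290],None,fx=3,fy=3,interpolation=2)
o=np.zeros((800,560,3),np.uint8);o=np.zeros((420,540+0,3),np.uint8);o[:]=A[:420,:540]
o2=np.zeros((340,540,3),np.uint8);o2[:336,:450]=B
cv2.imwrite('pics/crop.png',cv2.resize(np.vstack([o,o2]),None,fx=.78,fy=.78))
E
```

```text
table z 0.0002399943152613382
board 13032 mean [ 0.4721 -0.2663  0.022 ] zmax 0.02620455195559201 rect ((0.47689515352249146, -0.2652602195739746), (0.23990914225578308, 0.31992554664611816), 0.45583027601242065)
[[ 0.5922 -0.1076  0.022 ]
 [ 0.5902 -0.4211  0.022 ]
 [ 0.361  -0.4213  0.022 ]
 [ 0.3566 -0.11    0.022 ]]
cob 784 mean [ 0.4317 -0.1888  0.0481] zmax 0.05531473546888788 rect ((0.4353102147579193, -0.1890994906425476), (0.07941769808530807, 0.12818178534507751), 80.677001953125)
stalk 817 mean [ 0.5368 -0.2512  0.052 ] zmax 0.06890396752149078 rect ((0.5349032878875732, -0.2562795579433441), (0.0905783623456955, 0.09608285874128342), 76.35579681396484)
half 569 mean [ 0.4416 -0.3404  0.0459] zmax 0.05872727221369654 rect ((0.44259515404701233, -0.3422858715057373), (0.05695420503616333, 0.0565362423658371), 58.71536636352539)
small 232 mean [ 0.5376 -0.0014  0.0165] zmax 0.025066052407110035 rect ((0.538841724395752, -9.069032967090607e-05), (0.03733238950371742, 0.03867335990071297), 27.96261215209961)
stand 2496 mean [0.5093 0.173  0.0639] zmax 0.09373244716708393 rect 
[... 224 characters left out ...]
29976677149534225, 0.1496000438928604), 55.0150146484375)
handle axes [[-0.8174  0.576   0.0017]
 [ 0.5689  0.8078 -0.1545]
 [ 0.0904  0.1254  0.988 ]] extent [0.1496 0.0321 0.0229] z 0.11714087699696452 0.14273458378354642
salt 409 mean [0.7086 0.1417 0.064 ] zmax 0.09115702043355436 rect ((0.7231101393699646, 0.14149610698223114), (0.03601967543363571, 0.06310421228408813), 77.68743133544922)
mug 1404 mean [ 0.7677 -0.0887  0.0545] zmax 0.09560361526659902 rect ((0.7619596123695374, -0.07649248838424683), (0.08065226674079895, 0.12368521839380264), 6.692903518676758)
bin rim corners [[ 0.5833 -0.4337 -0.006 ]
 [ 0.5813 -0.582  -0.006 ]
 [ 0.3818 -0.5802 -0.006 ]
 [ 0.3819 -0.437  -0.006 ]]
```

View pics/crop.png

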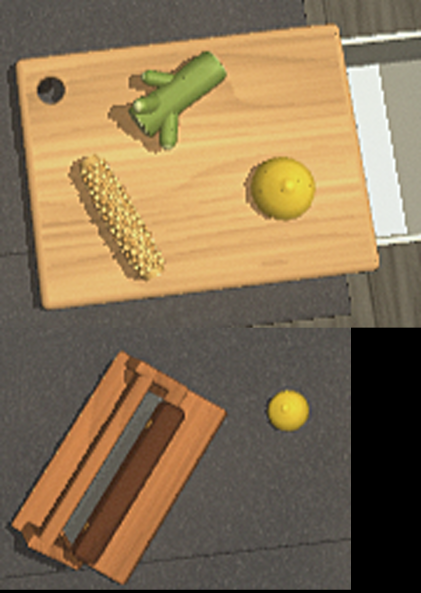

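The crop shows the large dome on the board at crop (281,188), which is top (420,300). The small half at crop (288,410), top (263,275), sits on the worktop, so the dome is the one meant. Next I'll fit the scraper frame and the stand profile.

```bash
python3 - <<'E'
from h import *
np.set_printoptions(precision=4,suppress=True)
c=load('top'); P=cloud(c); Z=P[...,2]
m=np.zeros(Z.shape,bool); m[245:352,140:240]=1
h=P[m&(Z>.112)&(Z<.16)]; s=P[m&(Z>.012)&(Z<.105)]
y=np.array([-.8174,.576,0]);y/=np.linalg.norm(y); xs=np.array([-y[1]*-1,-y[0],0]); print('stand x',xs)
z=-.5*xs+np.array([0,0,.866]); x=np.cross(y,z); print('scr x',x,'z',z)
q=h@np.c_[x,y,z]
for k in range(3): print(np.percentile(q[:,k],[0,2,50,98,100]))
top=np.percentile(q[:,2],97); xm=np.percentile(q[:,0],97); ym=(np.percentile(q[:,1],.5)+np.percentile(q[:,1],99.5))/2
e=np.c_[x,y,z]@np.array([xm-.011,ym,top-.125]); g=e+.110*z; print('edge',e,'grip',g)
st=e-.032*xs; st[2]=0; print('stand origin',st)
l=(s-st)@np.c_[xs,y,[0,0,1]]
print('stand y ext',np.percentile(l[:,1],[1,99]))
for a in np.arange(-.09,.09,.01):
    k=(abs(l[:,0]-a)<.005)
    if k.sum()>5: print('x %.2f n %d z %s'%(a,k.sum(),np.percentile(l[k,2],[5,50,95])))
# target tool pose
T=np.c_[-y,np.cross(-z,-y),-z]; print('tool R',T)
s0=read_state(); R0=R.from_quat(s0['eef_rot'])
print('rel rotvec deg (tool)',np.degrees((R0.inv()*R.from_matrix(T)).as_rotvec()))
E
python3 -c "
from bench import r
print([a for a in dir(r) if a[0]!='_'])"
```

```text
stand x [0.576  0.8174 0.    ]
scr x [0.4988 0.7079 0.5   ] z [-0.288  -0.4087  0.866 ]
[0.3761 0.3783 0.3915 0.3993 0.3999]
[-0.3911 -0.3875 -0.3149 -0.2456 -0.2415]
[-0.0944 -0.0889 -0.0688 -0.0645 -0.0625]
edge [0.507  0.17   0.0297] grip [0.4753 0.1251 0.125 ]
stand origin [0.4885 0.1439 0.    ]
stand y ext [-0.0934  0.0906]
x -0.04 n 117 z [0.0122 0.0141 0.0169]
x -0.03 n 344 z [0.0124 0.0149 0.0181]
x -0.02 n 339 z [0.0124 0.0148 0.0176]
x -0.01 n 328 z [0.0125 0.015  0.0731]
x -0.00 n 138 z [0.0135 0.0764 0.0827]
x 0.01 n 249 z [0.0626 0.0735 0.0856]
x 0.02 n 627 z [0.0473 0.0878 0.0928]
x 0.03 n 399 z [0.0299 0.0885 0.0944]
x 0.04 n 77 z [0.0535 0.0712 0.0902]
x 0.05 n 345 z [0.0421 0.0465 0.06  ]
x 0.06 n 368 z [0.0436 0.0465 0.0501]
x 0.07 n 305 z [0.0434 0.0463 0.0493]
tool R [[ 0.8174 -0.4988  0.288 ]
 [-0.576  -0.7079  0.4087]
 [-0.     -0.5    -0.866 ]]
rel rotvec deg (tool) [27.5991 14.3469 53.3893]
['PlanningError', 'close_job', 'finger_overhang']
```

```bash
cat >> h.py <<'E'
np.set_printoptions(precision=4,suppress=True)
YS=np.array([-.8174,.576,0]);YS/=np.linalg.norm(YS); XS=np.array([YS[1],-YS[0],0]); ZS=-.5*XS+np.array([0,0,.866])
GR=np.array([.4753,.1251,.1225]); RG=R.from_matrix(np.c_[-YS,np.cross(-ZS,-YS),-ZS])  # home grip pose of tool
RV=R.from_euler('x',180,degrees=True)   # tool down, tool x = world x
def plan(p,q,legs):
    """rows for legs [(target pos, target R, n)] from pose p,q"""
    for t,Rt,n in legs:
        t=np.asarray(t); rv=(q.inv()*Rt).as_rotvec()/n; p0=p.copy()
        for i in range(n):
            s=np.round(q.inv().apply(p0+(t-p0)*(i+1)/n-p)/.04,2); w=np.round(np.degrees(rv)/8,2)
            print(str([float(v) for v in np.r_[s,w]])+','); p=p+q.apply(s*.04); q=q*R.from_rotvec(np.radians(w*8))
    print('end',p,'rot err deg',np.degrees((q.inv()*Rt).magnitude())); return p,q
def now():
    s=read_state(); return s['ee_pos'],R.from_quat(s['eef_rot'])
E
python3 - <<'E'
from h import *
p,q=now()
plan(p,q,[([.46,-.30,.26],q,10),(GR+.09*ZS+[0,0,.01],RG,10)])
E
```

```text
[0.83, -0.47, -0.06, 0.0, 0.0, 0.0],
[0.84, -0.47, -0.06, 0.0, 0.0, 0.0],
[0.83, -0.47, -0.06, 0.0, 0.0, 0.0],
[0.83, -0.47, -0.06, 0.0, 0.0, 0.0],
[0.84, -0.47, -0.06, 0.0, 0.0, 0.0],
[0.83, -0.47, -0.06, 0.0, 0.0, 0.0],
[0.83, -0.47, -0.06, 0.0, 0.0, 0.0],
[0.84, -0.47, -0.06, 0.0, 0.0, 0.0],
[0.83, -0.47, -0.06, 0.0, 0.0, 0.0],
[0.83, -0.48, -0.06, 0.0, 0.0, 0.0],
[0.3, -0.92, 0.13, 0.34, 0.18, 0.67],
[0.21, -0.94, 0.17, 0.34, 0.18, 0.67],
[0.11, -0.95, 0.23, 0.34, 0.18, 0.67],
[0.02, -0.94, 0.27, 0.34, 0.18, 0.67],
[-0.07, -0.92, 0.31, 0.34, 0.18, 0.67],
[-0.17, -0.9, 0.36, 0.34, 0.18, 0.67],
[-0.26, -0.86, 0.39, 0.34, 0.18, 0.67],
[-0.34, -0.81, 0.42, 0.34, 0.18, 0.67],
[-0.44, -0.75, 0.45, 0.34, 0.18, 0.67],
[-0.51, -0.69, 0.48, 0.34, 0.18, 0.67],
end [0.4493 0.0884 0.2103] rot err deg 0.43276991916273766
```

{"api": "carry_out", "payload": {"moves": [[0.83, -0.47, -0.06, 0, 0, 0], [0.83, -0.47, -0.06, 0, 0, 0], [0.83, -0.47, -0.06, 0, 0, 0], [0.83, -0.47, -0.06, 0, 0, 0], [0.83, -0.47, -0.06, 0, 0, 0], [0.83, -0.47, -0.06, 0, 0, 0], [0.83, -0.47, -0.06, 0, 0, 0], [0.84, -0.47, -0.06, 0, 0, 0], [0.84, -0.47, -0.06, 0, 0, 0], [0.84, -0.48, -0.06, 0, 0, 0], [0.3, -0.92, 0.13, 0.34, 0.18, 0.67], [0.21, -0.94, 0.17, 0.34, 0.18, 0.67], [0.11, -0.95, 0.23, 0.34, 0.18, 0.67], [0.02, -0.94, 0.27, 0.34, 0.18, 0.67], [-0.07, -0.92, 0.31, 0.34, 0.18, 0.67], [-0.17, -0.9, 0.36, 0.34, 0.18, 0.67], [-0.26, -0.86, 0.39, 0.34, 0.18, 0.67], [-0.34, -0.81, 0.42, 0.34, 0.18, 0.67], [-0.44, -0.75, 0.45, 0.34, 0.18, 0.67], [-0.51, -0.69, 0.48, 0.34, 0.18, 0.67]], "fingers": 50, "force": 50}}

```text
time: 2.6
ee_pos: [0.4491, 0.0891, 0.2099]
eef_rot: [0.92, -0.295, 0.08, -0.244]
ft_force: [-0.0, 0.4, 1.1]
width: 0.0499
grip_force: 0.0
```

Run:
```python
from h import *
p,q=now(); print(p,q.as_matrix(),read_state()['joint_positions'],read_state()['time'])
plan(p,q,[(GR-.005*ZS,RG,4)])
```

```text
[0.4491 0.0891 0.2099] [[ 0.8132 -0.5044  0.2905]
 [-0.582  -0.7071  0.4015]
 [ 0.0029 -0.4955 -0.8686]] [ 0.622  -0.2192 -0.5431  2.1716 -0.679   0.9778 -1.7789] 2.6
[0.0, 0.03, 0.64, 0.01, -0.01, -0.01],
[0.0, 0.03, 0.65, 0.01, -0.01, -0.01],
[0.0, 0.03, 0.64, 0.01, -0.01, -0.01],
[0.01, 0.03, 0.64, 0.01, -0.01, -0.01],
end [0.4768 0.127  0.1184] rot err deg 0.05524674326809523
```

{"api": "carry_out", "payload": {"moves": [[0, 0.03, 0.64, 0, 0, 0], [0, 0.03, 0.64, 0, 0, 0], [0, 0.03, 0.64, 0.05, -0.05, -0.05], [0, 0.03, 0.64, 0, 0, 0], [0, 0, 0, 0, 0, 0]]}}

```text
time: 3.22
ee_pos: [0.4753, 0.1266, 0.1176]
eef_rot: [0.922, -0.289, 0.076, -0.247]
ft_force: [0.4, -1.2, 0.6]
width: 0.0499
grip_force: 0.0
```

{"api": "carry_out", "payload": {"moves": [[0, 0, 0, 0, 0, 0], [0, 0, 0, 0, 0, 0], [0, 0, 0, 0, 0, 0], [0, 0, 0, 0, 0, 0]], "fingers": 0, "force": 55}}

```text
time: 3.72
ee_pos: [0.4772, 0.126, 0.1198]
eef_rot: [0.921, -0.289, 0.079, -0.247]
ft_force: [-1.9, -1.0, 3.8]
width: 0.0216
grip_force: 54.5
```

Run:
```python
from h import *
p,q=now(); np.savez('home.npz',p=p,q=q.as_quat()); print(p,q.as_quat(),q.as_matrix())
```

```text
[0.4772 0.126  0.1198] [ 0.9214 -0.2891  0.079  -0.2473] [[ 0.8203 -0.4938  0.2885]
 [-0.5719 -0.7105  0.41  ]
 [ 0.0025 -0.5013 -0.8653]]
```

{"api": "carry_out", "payload": {"moves": [[0, 0, -0.4, 0, 0, 0], [0, 0, -0.6, 0, 0, 0], [0, 0, -0.6, 0, 0, 0], [0, 0, -0.6, 0, 0, 0], [0, 0, -0.6, 0, 0, 0], [0, 0, 0, 0, 0, 0]]}}

```text
time: 4.47
ee_pos: [0.4447, 0.0792, 0.2166]
eef_rot: [0.921, -0.289, 0.079, -0.247]
ft_force: [0.0, 0.4, -3.7]
width: 0.0217
grip_force: 54.3
```

Run:
```python
from h import *
c=cam('side'); a=c['pixels'][...,::-1]
t=cam('top')['pixels'][...,::-1]
o=np.hstack([cv2.resize(a[60:300,180:330],None,fx=2.4,fy=2.4,interpolation=2),cv2.resize(t[180:360,110:260],None,fx=2.4,fy=2.4*576/432,interpolation=2)])
print(o.shape);cv2.imwrite('pics/lift.png',o); p,q=now();print(p,q.as_matrix(),read_state()['width'],read_state()['joint_positions'])
```

```text
(576, 720, 3)
[0.4441 0.0802 0.2151] [[ 0.8207 -0.4945  0.2863]
 [-0.5714 -0.7111  0.4097]
 [ 0.001  -0.4998 -0.8661]] 0.02162934198714838 [ 0.6442 -0.2287 -0.5296  2.1698 -0.6884  1.0121 -1.7383]
```

View pics/lift.png

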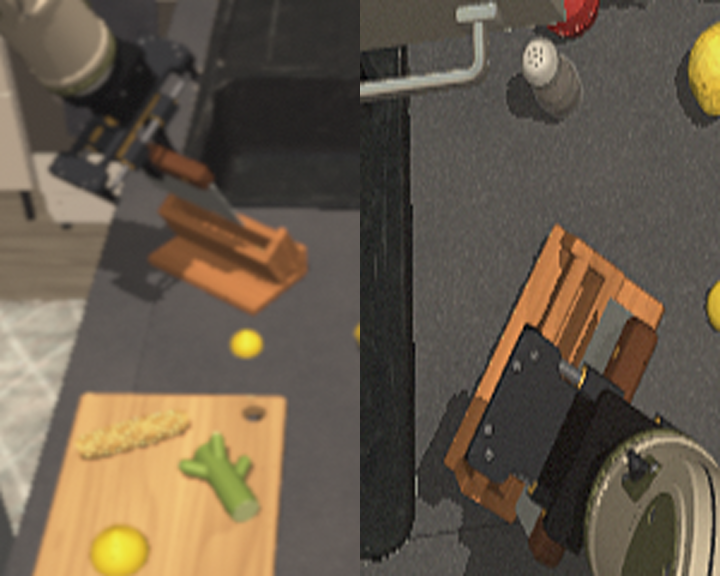

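The scraper is held squarely (21.6 mm opening) and its blade is clear of the slot. I'll sweep the cob and the lemon half first, then the stalk.

Run:
```python
from h import *
p,q=now(); RA=R.from_euler('z',12,degrees=True)*RV
plan(p,q,[([.42,-.122,.20],RA,10),([.42,-.122,.145],RA,3)])
```

```text
[0.24, 0.41, -0.19, -0.35, -0.15, -0.57],
[0.2, 0.43, -0.18, -0.35, -0.15, -0.57],
[0.16, 0.46, -0.16, -0.35, -0.15, -0.57],
[0.13, 0.48, -0.13, -0.35, -0.15, -0.57],
[0.08, 0.49, -0.12, -0.35, -0.15, -0.57],
[0.04, 0.5, -0.09, -0.35, -0.15, -0.57],
[-0.0, 0.5, -0.07, -0.35, -0.15, -0.57],
[-0.05, 0.51, -0.05, -0.35, -0.15, -0.57],
[-0.08, 0.5, -0.02, -0.35, -0.15, -0.57],
[-0.12, 0.5, 0.01, -0.35, -0.15, -0.57],
[-0.0, -0.0, 0.46, -0.01, -0.01, -0.01],
[-0.01, -0.0, 0.46, -0.01, -0.01, -0.01],
[-0.0, -0.0, 0.46, -0.01, -0.01, -0.01],
end [ 0.42   -0.1221  0.1449] rot err deg 0.14100915297590474
```

{"api": "carry_out", "payload": {"moves": [[0.24, 0.41, -0.19, -0.35, -0.15, -0.57], [0.2, 0.43, -0.18, -0.35, -0.15, -0.57], [0.16, 0.46, -0.16, -0.35, -0.15, -0.57], [0.13, 0.48, -0.13, -0.35, -0.15, -0.57], [0.08, 0.49, -0.12, -0.35, -0.15, -0.57], [0.04, 0.5, -0.09, -0.35, -0.15, -0.57], [0, 0.5, -0.07, -0.35, -0.15, -0.57], [-0.05, 0.51, -0.05, -0.35, -0.15, -0.57], [-0.08, 0.5, -0.02, -0.35, -0.15, -0.57], [-0.12, 0.5, 0, -0.35, -0.15, -0.57], [0, 0, 0.45, 0, 0, 0], [0, 0, 0.45, 0, 0, 0], [0, 0, 0.45, 0, 0, 0], [0, 0, 0, 0, 0, 0]]}}

```text
time: 6.32
ee_pos: [0.4198, -0.121, 0.1453]
eef_rot: [0.995, 0.103, 0.002, -0.003]
ft_force: [-0.4, 0.1, -2.5]
width: 0.0216
grip_force: 54.4
```

Run:
```python
from h import *
c=cam('side'); a=c['pixels'][...,::-1]; t=cam('top')['pixels'][...,::-1]
o=np.hstack([cv2.resize(a[170:340,180:320],(474,576),interpolation=2),cv2.resize(t[210:370,290:380],(324,576),interpolation=2)])
cv2.imwrite('pics/pre.png',o); p,q=now();print(p,q.as_matrix(),read_state()['width'],read_state()['ft_force'],read_state()['joint_positions'])
P=cloud(c)
# lowest points of blade: grey pts above board near blade plane
l=q.inv().apply(P.reshape(-1,3)-p); k=(abs(l[:,0])<.09)&(abs(l[:,1])<.012)&(l[:,2]>.02)&(l[:,2]<.13)
for x0 in np.arange(-.075,.09,.03):
    s=l[k&(abs(l[:,0]-x0)<.015)]; print(round(x0,3),len(s),np.percentile(s[:,2],[50,90,99]) if len(s) else '',np.median(s[:,1]) if len(s) else '')
```

```text
[ 0.421  -0.1216  0.1472] [[ 0.9787  0.2052  0.0056]
 [ 0.2052 -0.9787  0.0049]
 [ 0.0065 -0.0036 -1.    ]] 0.021611413990756997 [ 0.2567  0.9121 -2.2285] [ 0.6696  0.0191 -0.4873  2.0228  0.0035  1.0972 -1.1833]
-0.075 139 [0.0676 0.1027 0.1275] 0.00014138962965114655
-0.045 345 [0.0729 0.1252 0.1284] 0.0003114392588072465
-0.015 323 [0.076  0.1257 0.1286] 0.00038058513665298777
0.015 316 [0.0735 0.1253 0.1285] 0.0007855955881175389
0.045 305 [0.0693 0.1109 0.1283] 0.0010078484684635
0.075 156 [0.0678 0.1066 0.1282] 0.000351227156447818
```

View pics/pre.png

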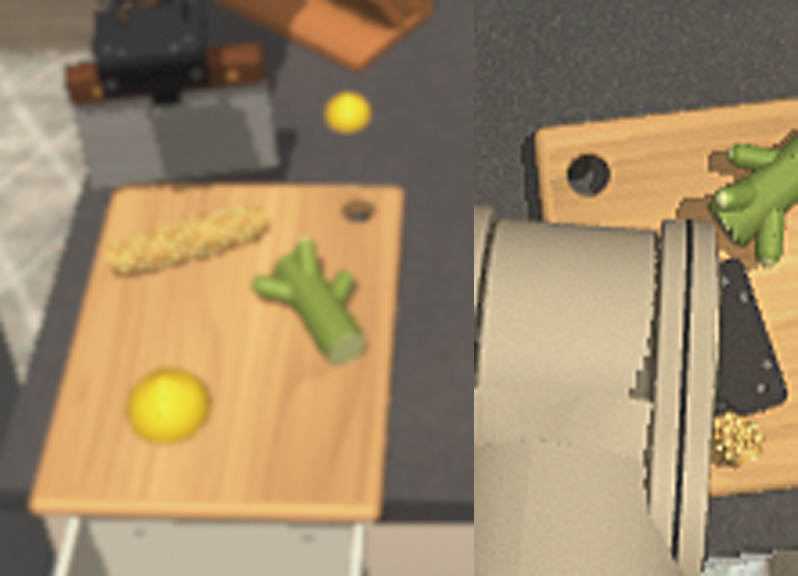

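The blade hangs square above the board's far end, behind the cob, and the stalk is clear to its right in the side view.

{"api": "carry_out", "payload": {"moves": [[0, 0, 0.15, 0, 0, 0], [0, 0, 0.15, 0, 0, 0], [0, 0, 0, 0, 0, 0]]}}

```text
time: 6.8
ee_pos: [0.4206, -0.122, 0.1349]
eef_rot: [0.995, 0.103, 0.003, -0.002]
ft_force: [0.2, 0.3, -2.4]
width: 0.0218
grip_force: 54.4
```

{"api": "carry_out", "payload": {"moves": [[-0.09, 0.41, 0, 0, 0, 0], [-0.09, 0.41, 0, 0, 0, 0], [-0.09, 0.41, 0, 0, 0, 0], [-0.09, 0.41, 0, 0, 0, 0], [-0.09, 0.41, 0, 0, 0, 0], [-0.09, 0.41, 0, 0, 0, 0], [-0.09, 0.41, 0, 0, 0, 0]]}}

```text
time: 7.68
ee_pos: [0.4197, -0.2406, 0.1348]
eef_rot: [0.995, 0.103, 0.003, -0.002]
ft_force: [-0.3, 1.4, -2.5]
width: 0.0218
grip_force: 54.4
```

Run:
```python
from h import *
c=cam('side'); a=c['pixels'][...,::-1]
cv2.imwrite('pics/mid.png',cv2.resize(a[170:340,170:320],(529,600),interpolation=2)); p,q=now();print(p,q.as_matrix(),read_state()['ft_force'])
```

```text
[ 0.4193 -0.243   0.1349] [[ 0.9793  0.2023  0.0061]
 [ 0.2023 -0.9793  0.003 ]
 [ 0.0066 -0.0017 -1.    ]] [-1.1584 -2.7938 -3.4121]
```

View pics/mid.png

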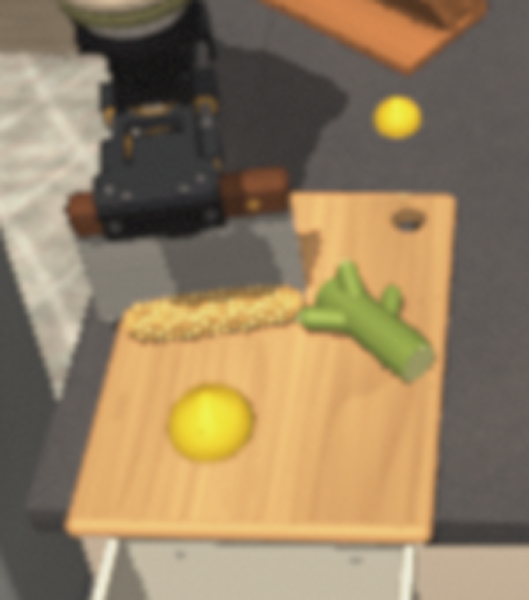

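The cob now lies flat against the blade, with the stalk stub just beside its end. I'll carry straight on past the stub, then drift toward the bin's middle.

{"api": "carry_out", "payload": {"moves": [[-0.08, 0.37, 0, 0, 0, 0], [-0.08, 0.37, 0, 0, 0, 0], [-0.08, 0.37, 0, 0, 0, 0], [0.06, 0.43, 0, 0, 0, 0], [0.06, 0.43, 0, 0, 0, 0], [0.06, 0.43, 0, 0, 0, 0], [0.06, 0.43, 0, 0, 0, 0], [0.06, 0.43, 0, 0, 0, 0]]}}

```text
time: 8.72
ee_pos: [0.4493, -0.3677, 0.1344]
eef_rot: [0.995, 0.103, 0.003, -0.002]
ft_force: [-0.2, 1.5, -2.4]
width: 0.0219
grip_force: 54.4
```

Run:
```python
from h import *
c=cam('side'); a=c['pixels'][...,::-1]
cv2.imwrite('pics/mid2.png',cv2.resize(a[170:420,170:320],(360,600),interpolation=2)); p,q=now();print(p,read_state()['ft_force'])
```

```text
[ 0.4493 -0.37    0.1344] [-1.2169  0.0605 -1.6881]
```

View pics/mid2.png

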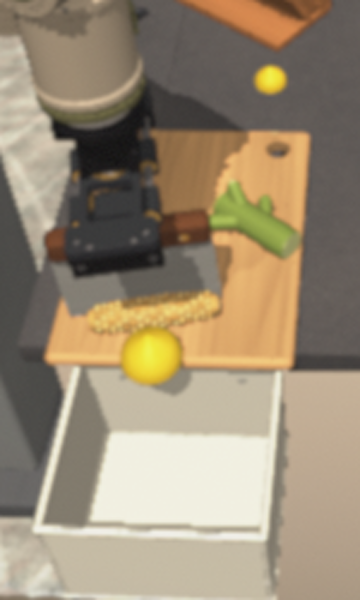

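The lemon is at the lip with the cob flat behind it, and the stalk hasn't moved. Continuing over the edge.

{"api": "carry_out", "payload": {"moves": [[0.14, 0.4, 0, 0, 0, 0], [0.14, 0.4, 0, 0, 0, 0], [0.14, 0.4, 0, 0, 0, 0], [0.12, 0.4, 0, 0, 0, 0], [0.1, 0.4, 0, 0, 0, 0], [0, 0.4, 0, 0, 0, 0], [0, 0, 0, 0, 0, 0], [0, 0, 0, 0, 0, 0]]}}

```text
time: 9.78
ee_pos: [0.4935, -0.4549, 0.1342]
eef_rot: [0.995, 0.103, 0.003, -0.002]
ft_force: [0.2, 0.6, -2.5]
width: 0.0218
grip_force: 54.4
```

Run:
```python
from h import *
c=cam('side'); P=cloud(c); hsv=cv2.cvtColor(c['pixels'],cv2.COLOR_RGB2HSV); Z=P[...,2]
H,S,V=[hsv[...,i].astype(int) for i in range(3)]
inbin=(P[...,1]<-.40)&(P[...,1]>-.60)&(P[...,0]>.36)&(P[...,0]<.6)&(Z<.06)&(Z>-.16)
m=inbin&(H>17)&(H<32)&(S>90); n,lab,st,ce=cv2.connectedComponentsWithStats(m.astype(np.uint8))
for i in range(1,n):
    if st[i,4]>40: q=P[lab==i]; print('yellow',st[i],q.mean(0),q.min(0),q.max(0),np.median(S[lab==i]))
b=(P[...,1]>-.43)&(P[...,1]<-.10)&(P[...,0]>.34)&(P[...,0]<.62)&(Z>.028)&(Z<.10)
m=b&(H>=32)&(H<60)&(S>80); q=P[m]; print('stalk',len(q),q.mean(0),cv2.minAreaRect(q[:,:2].astype(np.float32)),q.min(0),q.max(0))
m=b&(H>17)&(H<32)&(S>110); print('yellow left on board',m.sum())
bd=(abs(Z-.022)<.004)&(P[...,1]>-.5)&(P[...,1]<0)&(P[...,0]>.3)&(P[...,0]<.7)&(S>60); print('board',cv2.minAreaRect(P[bd][:,:2].astype(np.float32)))
p,q=now(); print(p,read_state()['ft_force'],read_state()['time'],read_state()['joint_positions'])
```

```text
yellow [225 350  23  25 445] [ 0.4602 -0.457  -0.1154] [ 0.4308 -0.4829 -0.1485] [ 0.4878 -0.4059 -0.0975] 194.0
stalk 473 [ 0.547  -0.2721  0.0515] ((0.5542077422142029, -0.26596158742904663), (0.058670174330472946, 0.09281940758228302), 68.66766357421875) [ 0.5026 -0.3083  0.0364] [ 0.5935 -0.2373  0.0691]
yellow left on board 100
board ((0.5115917325019836, -0.21679279208183289), (0.4791315197944641, 0.2716161608695984), 75.51631164550781)
[ 0.4936 -0.4547  0.1344] [ 0.4324 -0.0086 -3.376 ] 9.825 [ 0.8651  0.5117 -0.2562  1.4396  0.1255  1.2049 -0.7686]
```

Run:
```python
from h import *
p,q=now(); RB=R.from_euler('z',-15,degrees=True)*RV
plan(p,q,[(p+[0,0,.08],q,3),([.562,-.185,.213],RB,8)])
```

```text
[0.0, -0.0, -0.67, 0.0, 0.0, 0.0],
[0.01, -0.0, -0.66, 0.0, 0.0, 0.0],
[0.0, -0.01, -0.67, 0.0, 0.0, 0.0],
[0.38, -0.78, 0.01, -0.0, -0.01, 0.42],
[0.34, -0.8, 0.01, -0.0, -0.01, 0.42],
[0.29, -0.82, 0.01, -0.0, -0.01, 0.42],
[0.24, -0.84, 0.0, -0.0, -0.01, 0.42],
[0.19, -0.85, 0.01, -0.0, -0.01, 0.42],
[0.14, -0.85, 0.01, -0.0, -0.01, 0.42],
[0.09, -0.87, 0.01, -0.0, -0.01, 0.42],
[0.04, -0.87, 0.0, -0.0, -0.01, 0.42],
end [ 0.5621 -0.1848  0.2132] rot err deg 0.40219054358803646
```

{"api": "carry_out", "payload": {"moves": [[0, 0, -0.66, 0, 0, 0], [0, 0, -0.66, 0, 0, 0], [0, 0, -0.67, 0, 0, 0], [0.38, -0.78, 0.01, 0, 0, 0.42], [0.34, -0.8, 0.01, 0, 0, 0.42], [0.29, -0.82, 0.01, 0, 0, 0.42], [0.24, -0.84, 0.01, 0, 0, 0.42], [0.19, -0.85, 0.01, 0, 0, 0.42], [0.14, -0.85, 0.01, 0, 0, 0.42], [0.09, -0.87, 0, 0, 0, 0.42], [0.04, -0.87, 0, 0, 0, 0.42], [0, 0, 0, 0, 0, 0]]}}

```text
time: 11.32
ee_pos: [0.5627, -0.1816, 0.2136]
eef_rot: [0.992, -0.129, 0.003, -0.003]
ft_force: [0.2, -0.6, -3.6]
width: 0.0213
grip_force: 54.4
```

Run:
```python
from h import *
c=cam('side'); a=c['pixels'][...,::-1]; 
cv2.imwrite('pics/mid3.png',cv2.resize(a[160:430,160:360],(444,600),interpolation=2)); p,q=now();print(p,q.as_matrix(),read_state()['ft_force'])
```

```text
[ 0.562  -0.1841  0.2135] [[ 0.9665 -0.2567  0.0064]
 [-0.2568 -0.9665  0.0041]
 [ 0.0052 -0.0056 -1.    ]] [ 0.0533 -0.5107 -3.0484]
```

View pics/mid3.png

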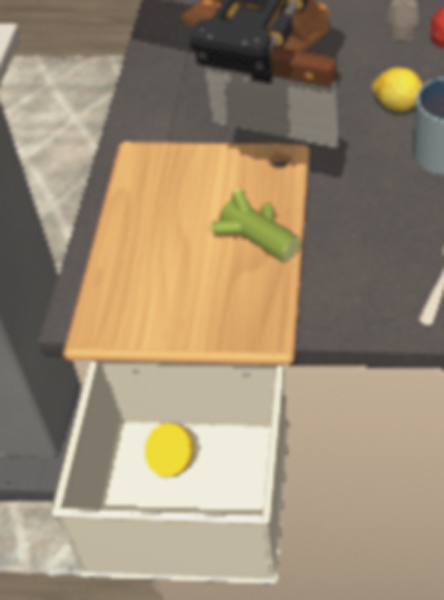

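The stalk alone is left on the board. The lemon is visible in the bin but the cob isn't; it may be hidden behind the front wall, so I'll check from the top camera.

Run:
```python
from h import *
c=cam('top'); P=cloud(c); hsv=cv2.cvtColor(c['pixels'],cv2.COLOR_RGB2HSV)
m=(P[...,1]<-.42)&(P[...,1]>-.7)&(P[...,0]>.2)&(P[...,0]<.7)&(hsv[...,0]>12)&(hsv[...,0]<35)&(hsv[...,1]>70)
n,lab,st,ce=cv2.connectedComponentsWithStats(m.astype(np.uint8))
for i in range(1,n):
    if st[i,4]>25: q=P[lab==i]; print(st[i],q.mean(0),q.min(0),q.max(0))
b=(P[...,2]<-.12)&(P[...,2]>-.16)&(P[...,1]<-.4)&(P[...,1]>-.6)&(P[...,0]>.36)&(P[...,0]<.6);print('floor z',np.median(P[b][:,2]))
```

```text
[444 232  18 103 255] [ 0.4638 -0.4404 -0.0358] [ 0.361  -0.4853 -0.1469] [ 0.5903 -0.42    0.0242]
[481 256  19  49 593] [ 0.4832 -0.555  -0.123 ] [ 0.4222 -0.5778 -0.1515] [ 0.5502 -0.5414 -0.1107]
floor z -0.1471140302880788
```

The cob is in the bin at (0.483, -0.555). Now the stalk.

{"api": "carry_out", "payload": {"moves": [[0, 0, 0.5, 0, 0, 0], [0, 0, 0.5, 0, 0, 0], [0, 0, 0.5, 0, 0, 0], [0, 0, 0.5, 0, 0, 0], [0, 0, 0, 0, 0, 0], [0, 0.42, 0, 0, 0, 0], [0, 0.42, 0, 0, 0, 0], [0, 0.42, 0, 0, 0, 0], [0, 0.42, 0, 0, 0, 0], [0, 0.42, 0, 0, 0, 0], [0, 0.42, 0, 0, 0, 0], [0, 0.42, 0, 0, 0, 0], [0, 0.42, 0, 0, 0, 0], [0, 0.42, 0, 0, 0, 0], [0, 0.42, 0, 0, 0, 0]]}}

```text
time: 13.3
ee_pos: [0.5183, -0.3491, 0.1322]
eef_rot: [0.991, -0.131, 0.003, -0.002]
ft_force: [-0.1, -0.1, -2.6]
width: 0.0216
grip_force: 54.6
```

Run:
```python
from h import *
c=cam('side'); P=cloud(c); hsv=cv2.cvtColor(c['pixels'],cv2.COLOR_RGB2HSV)
H,S=hsv[...,0],hsv[...,1]
m=(H>=32)&(H<60)&(S>80)&(P[...,1]<-.1)&(P[...,1]>-.6)&(P[...,0]>.34)&(P[...,0]<.65); q=P[m]; print('stalk',len(q),q.mean(0),q.min(0),q.max(0))
p,q=now();print(p,read_state()['ft_force'])
```

```text
stalk 583 [ 0.5091 -0.3882  0.0524] [ 0.4633 -0.4304  0.0393] [ 0.552  -0.3517  0.0727]
[ 0.5169 -0.352   0.1321] [-2.4087 -4.3438 -3.3516]
```

{"api": "carry_out", "payload": {"moves": [[0, 0.42, 0, 0, 0, 0], [0, 0.42, 0, 0, 0, 0], [0, 0.42, 0, 0, 0, 0], [0, 0.42, 0, 0, 0, 0], [0, 0.42, 0, 0, 0, 0], [0, 0.42, 0, 0, 0, 0], [0, 0.3, 0, 0, 0, 0], [0, 0, 0, 0, 0, 0], [0, 0, 0, 0, 0, 0], [0, 0, 0, 0, 0, 0], [0, 0, 0, 0, 0, 0]]}}

```text
time: 14.72
ee_pos: [0.4896, -0.4564, 0.1317]
eef_rot: [0.991, -0.131, 0.003, -0.002]
ft_force: [-1.0, -0.1, -3.3]
width: 0.0215
grip_force: 54.5
```

Run:
```python
from h import *
for n in ('side','top'):
    c=cam(n); P=cloud(c); hsv=cv2.cvtColor(c['pixels'],cv2.COLOR_RGB2HSV)
    H,S=hsv[...,0],hsv[...,1]
    for nm,a,b in(('green',33,60),('yellow',15,32)):
        m=(H>=a)&(H<b)&(S>80)&(P[...,1]<-.39)&(P[...,1]>-.6)&(P[...,0]>.34)&(P[...,0]<.65)&(P[...,2]<.01); q=P[m]
        if len(q): print(n,nm,len(q),q.mean(0),q.min(0),q.max(0))
p,q=now();print(p,q.as_matrix(),read_state()['ft_force'],read_state()['joint_positions'])
h=np.load('home.npz'); RH=R.from_quat(h['q']); zt=RH.as_matrix()[:,2]
pre=h['p']-.105*zt; print('pre',pre)
a=plan(p,q,[(p+[0,.0,.10],q,3),([.47,-.20,.235],R.from_euler('z',-25,degrees=True)*RV,7),(pre-.03*zt,RH,9)])
```

```text
side green 561 [ 0.4783 -0.4811 -0.1133] [ 0.4263 -0.5169 -0.1383] [ 0.5179 -0.4355 -0.0949]
side yellow 429 [ 0.4521 -0.4458 -0.1125] [ 0.3477 -0.5165 -0.1504] [ 0.5977 -0.3977  0.0099]
top green 197 [ 0.469  -0.4721 -0.1127] [ 0.424  -0.4882 -0.1263] [ 0.5005 -0.4594 -0.1021]
top yellow 288 [ 0.4551 -0.5509 -0.1206] [ 0.4224 -0.5782 -0.148 ] [ 0.6013 -0.3906  0.0002]
[ 0.4894 -0.4567  0.1317] [[ 0.9656 -0.2598  0.0061]
 [-0.2599 -0.9656  0.004 ]
 [ 0.0049 -0.0055 -1.    ]] [-0.1324 -0.9487 -2.24  ] [ 0.8318  0.5046 -0.2005  1.4506  0.0963  1.1941 -1.2132]
pre [0.4469 0.083  0.2107]
[0.0, -0.0, -0.83, 0.0, 0.0, 0.0],
[0.01, -0.01, -0.84, 0.0, 0.0, 0.0],
[0.0, -0.0, -0.83, 0.0, 0.0, 0.0],
[-0.3, -0.87, -0.01, -0.01, -0.0, 0.18],
[-0.33, -0.86, -0.01, -0.01, -0.0, 0.18],
[-0.35, -0.85, -0.01, -0.01, -0.0, 0.18],
[-0.37, -0.84, -0.01, -0.01, -0.0, 0.18],
[-0.39, -0.83, -0.01, -0.01, -0.0, 0.18],
[-0.41, -0.83, -0.02, -0.01, -0.0, 0.18],
[-0.43, -0.81, -0.01, -0.01, -0.0, 0.18],
[-0.4, -0.64, -0.01, 0.42, 0.03, 0.13],
[-0.41, -0.64, 0.03, 0.42, 0.03, 0.13],
[-0.42, -0.62, 0.06, 0.42, 0.03, 0.13],
[-0.44, -0.62, 0.1, 0.42, 0.03, 0.13],
[-0.44, -0.59, 0.13, 0.42, 0.03, 0.13],
[-0.46, -0.58, 0.16, 0.42, 0.03, 0.13],
[-0.47, -0.57, 0.19, 0.42, 0.03, 0.13],
[-0.48, -0.54, 0.23, 0.42, 0.03, 0.13],
[-0.49, -0.52, 0.25, 0.42, 0.03, 0.13],
end [0.4382 0.0708 0.2367] rot err deg 0.3246094486325383
```

All three scraps are in the bin. Returning to above the stand, in line with the slot.

{"api": "carry_out", "payload": {"moves": [[0, 0, -0.83, 0, 0, 0], [0, 0, -0.83, 0, 0, 0], [0, 0, -0.83, 0, 0, 0], [-0.3, -0.87, -0.01, 0, 0, 0.18], [-0.33, -0.86, -0.01, 0, 0, 0.18], [-0.35, -0.85, -0.01, 0, 0, 0.18], [-0.37, -0.84, -0.01, 0, 0, 0.18], [-0.39, -0.83, -0.01, 0, 0, 0.18], [-0.41, -0.83, -0.02, 0, 0, 0.18], [-0.43, -0.81, -0.01, 0, 0, 0.18], [-0.4, -0.64, -0.01, 0.42, 0.03, 0.13], [-0.41, -0.64, 0.03, 0.42, 0.03, 0.13], [-0.42, -0.62, 0.06, 0.42, 0.03, 0.13], [-0.44, -0.62, 0.1, 0.42, 0.03, 0.13], [-0.44, -0.59, 0.13, 0.42, 0.03, 0.13], [-0.46, -0.58, 0.16, 0.42, 0.03, 0.13], [-0.47, -0.57, 0.19, 0.42, 0.03, 0.13], [-0.48, -0.54, 0.23, 0.42, 0.03, 0.13], [-0.49, -0.52, 0.25, 0.42, 0.03, 0.13], [0, 0, 0, 0, 0, 0]]}}

```text
time: 17.32
ee_pos: [0.4367, 0.0715, 0.2393]
eef_rot: [0.921, -0.287, 0.077, -0.253]
ft_force: [0.3, -0.6, -2.3]
width: 0.0215
grip_force: 54.5
```

Run:
```python
from h import *
h=np.load('home.npz'); RH=R.from_quat(h['q']); zt=RH.as_matrix()[:,2]; xs=XS
p,q=now(); print(p,np.degrees((q.inv()*RH).as_rotvec()),read_state()['ft_force'])
# blade in tool frame, from top camera (should be l_y~0, blade x extent symmetric?)
c=cam('top'); P=cloud(c); l=q.inv().apply(P.reshape(-1,3)-p)
k=(abs(l[:,1])<.02)&(l[:,2]>-.03)&(l[:,2]<.016)&(abs(l[:,0])>.03)&(abs(l[:,0])<.1); s=l[k]; print('handle',len(s),np.percentile(s,[1,99],axis=0))
pre=h['p']-.075*zt+.003*xs
plan(p,q,[(pre,RH,3)])
```

```text
[0.4367 0.0715 0.2393] [-0.5329  0.4567  0.1494] [ 0.3314 -0.5828 -2.3124]
handle 514 [[-0.074  -0.0113 -0.0205]
 [ 0.0731  0.0107  0.0052]]
[0.02, -0.01, 0.53, -0.02, 0.02, 0.01],
[0.02, -0.01, 0.54, -0.02, 0.02, 0.01],
[0.01, -0.0, 0.53, -0.02, 0.02, 0.01],
end [0.4571 0.0976 0.1846] rot err deg 0.1074373419421872
```

{"api": "carry_out", "payload": {"moves": [[0.02, -0.02, 0.53, -0.03, 0.03, 0.01], [0.02, -0.02, 0.53, -0.03, 0.03, 0], [0.02, 0, 0.53, 0, 0, 0], [0, 0, 0, 0, 0, 0]]}}

```text
time: 17.88
ee_pos: [0.4585, 0.0964, 0.1848]
eef_rot: [0.921, -0.289, 0.078, -0.248]
ft_force: [-1.0, 0.0, -2.8]
width: 0.0215
grip_force: 54.5
```

```bash
cat > chk.py <<'E'
from h import *
h=np.load('home.npz'); RH=R.from_quat(h['q']); p,q=now(); s=read_state()
print('to home, tool axes mm',1000*RH.inv().apply(h['p']-p),'rot',np.degrees((q.inv()*RH).as_rotvec()),'F tool',RH.inv().apply(s['ft_force']),s['width'],s['time'])
E
python3 chk.py
```

```text
to home, tool axes mm [-1.7268  2.3068 73.7385] rot [-0.0315  0.0584 -0.0617] F tool [-0.8152  1.8523  2.1597] 0.02154320528858387 17.875
```

{"api": "carry_out", "payload": {"moves": [[-0.04, 0, 0.3, 0, 0, 0], [0, 0, 0.3, 0, 0, 0], [0, 0, 0.3, 0, 0, 0], [0, 0, 0, 0, 0, 0]]}}

```text
time: 18.38
ee_pos: [0.4676, 0.1127, 0.1536]
eef_rot: [0.921, -0.289, 0.079, -0.248]
ft_force: [-0.9, -0.2, -3.2]
width: 0.0216
grip_force: 54.5
```

```bash
python3 chk.py
```

```text
to home, tool axes mm [ 0.1994  2.7156 37.4718] rot [-0.0696  0.0419 -0.057 ] F tool [-0.5985  2.1979  2.3764] 0.021639374633031696 18.375
```

No contact on the way in. I'll go on down and ease onto the lower face.

{"api": "carry_out", "payload": {"moves": [[0, 0.01, 0.25, 0, 0, 0], [0, 0.01, 0.25, 0, 0, 0], [0, 0.01, 0.2, 0, 0, 0], [0, 0.01, 0.15, 0, 0, 0], [0, 0, 0, 0, 0, 0]]}}

```text
time: 19.0
ee_pos: [0.4769, 0.1252, 0.1239]
eef_rot: [0.921, -0.29, 0.079, -0.248]
ft_force: [-0.6, 1.2, -3.0]
width: 0.0216
grip_force: 54.5
```

```bash
python3 chk.py
```

```text
to home, tool axes mm [-0.1998  1.3299  3.9316] rot [-0.0888 -0.0132 -0.0633] F tool [-1.1725  0.9667  2.8785] 0.021618279392744317 19.0
```

{"api": "carry_out", "payload": {"moves": [[0, 0.01, 0.04, 0, 0, 0], [0, 0.01, 0.04, 0, 0, 0], [0, 0, 0, 0, 0, 0]]}}

```text
time: 19.38
ee_pos: [0.4776, 0.1257, 0.1211]
eef_rot: [0.921, -0.29, 0.08, -0.248]
ft_force: [0.1, 0.9, -3.6]
width: 0.0215
grip_force: 54.5
```

```bash
python3 chk.py
```

```text
to home, tool axes mm [-0.5158  0.6382  1.1474] rot [-0.0986 -0.0694 -0.0601] F tool [-0.4492  1.1775  3.4969] 0.021528229513771587 19.375
```

{"api": "carry_out", "payload": {"moves": [[0, 0, 0.02, 0, 0, 0], [0, 0, 0, 0, 0, 0], [0, 0, 0, 0, 0, 0]]}}

```text
time: 19.75
ee_pos: [0.4778, 0.1261, 0.1205]
eef_rot: [0.921, -0.29, 0.08, -0.248]
ft_force: [-1.1, 0.2, -3.2]
width: 0.0219
grip_force: 54.5
```

{"api": "carry_out", "payload": {"moves": [[0, 0, 0, 0, 0, 0], [0, 0, 0, 0, 0, 0], [0, 0, 0, 0, 0, 0], [0, 0, 0, 0, 0, 0]], "fingers": 50}}

```text
time: 20.25
ee_pos: [0.4779, 0.1261, 0.1205]
eef_rot: [0.921, -0.29, 0.08, -0.248]
ft_force: [-0.7, -0.1, -0.6]
width: 0.0482
grip_force: 0.0
```

{"api": "carry_out", "payload": {"moves": [[0, 0, -0.4, 0, 0, 0], [0, 0, -0.6, 0, 0, 0], [0, 0, -0.6, 0, 0, 0], [0, 0, -0.6, 0, 0, 0], [0, 0, -0.6, 0, 0, 0], [0, 0.5, -0.6, 0, 0, 0], [0, 0.8, -0.6, 0, 0, 0], [0, 0.8, -0.4, 0, 0, 0], [0, 0, 0, 0, 0, 0], [0, 0, 0, 0, 0, 0]]}}

```text
time: 21.5
ee_pos: [0.3856, -0.0053, 0.2305]
eef_rot: [0.921, -0.29, 0.08, -0.248]
ft_force: [-0.3, 0.3, 0.5]
width: 0.0503
grip_force: 0.0
```

Run:
```python
from h import *
c=cam('side'); a=c['pixels'][...,::-1]; t=cam('top'); b=t['pixels'][...,::-1]
cv2.imwrite('pics/fin.png',np.hstack([cv2.resize(a[110:430,170:350],(337,600),interpolation=2),cv2.resize(b[140:370,130:330],(460,529),interpolation=2)[:, :].copy() if 0 else cv2.resize(b[140:370,130:330],(460,600))]))
print(read_state()['ee_pos'],read_state()['time'])
P=cloud(c); e=np.array([.507,.17,.0297]); l=(P.reshape(-1,3)-e)@np.c_[np.cross(YS,ZS),YS,ZS]
k=(abs(l[:,0])<.02)&(abs(l[:,1])<.09)&(l[:,2]>.095)&(l[:,2]<.135); print('handle in home frame',k.sum(),np.percentile(l[k],[2,98],axis=0))
```

```text
[ 0.3855 -0.005   0.2304] 21.6
handle in home frame 383 [[-0.0129 -0.0799  0.0977]
 [ 0.0083  0.0632  0.1242]]
```

View pics/fin.png

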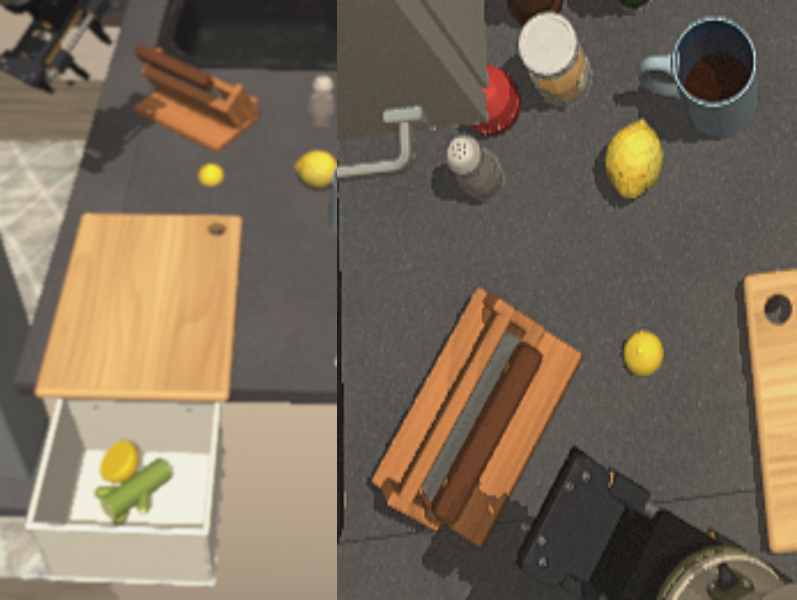

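The scraper is home in the stand, with its handle at (490,430) in the right half of the picture. The board is clear, the stalk and lemon are visible in the bin, and the cob was measured behind the front wall. The gripper touches nothing, so I'm handing in.

```bash
python3 -c "
from bench import r
print(r.close_job())"
```

```text
the job is handed in; nothing more can be done
None
```

The cob, stalk and lemon half are in the bin, swept in with the blade; the scraper is back down in its stand and released, and I handed the job in with the arm clear at about 21.6 s (no verdict was returned).

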